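# Shut up the halva display case: slide the tray in, swing the flap down

## Task

Close the clear display case so the halva is covered: with your fingertips push the metal tray fully home into the case until it stands square against the back, leaving the flap open meanwhile, and then swing the standing clear flap over and down until it is fully shut, without slamming it. Only push: do not lift the tray, keep the fingers off the two pieces of halva, which must stay upright on the tray, and leave the gift box, tape roll and nougat bar where they are.

Things in the scene. Friction and masses are not known exactly. Their poses are not given: they have to be found in the camera images.
- display_case: Display case fixed to the worktop: black base, white back, clear sides and roof, open sloping front; 196 deep, 304 wide, 131 mm high. Origin mid-footprint on the worktop; x to its back, y to its left seen from the front. Base top, on which the tray slides, 12 mm up, front edge x = -99 mm; back panel's inner face x = +88 mm; 296 mm between the side panes; roof from x = -5 mm to the back.
- flap_hinge (a point): Middle of the flap's hinge line, fixed on the case at the roof's front edge: x = -5, y = 0, z = 131 mm in the case's frame; the hinge runs along the case's y.
- flap (a joint): Flap angle, rad: 0 shut (slopes 0.926 rad below level, from the hinge down to the front), 0.926 level, 2.497 straight up (start: there or leaning back a little), 3.0 stop at the back. A friction hinge, 0.28 N m, holds it wherever it is left: 2 to 5 N near the free edge move it. Its outer face looks to the back when it stands up: push it from behind, then down. A tray over 8 mm out blocks it.
- flap_edge (a point): Middle of the free edge (black strip) of the clear flap, on the face that is outside when shut. The flap is a plate 300 mm wide, 146 mm from hinge to free edge, 4 mm thick (6 mm at strip and side frames), hinged mid-thickness, 250 g.
- tray: Loose open steel tray on the case's base: 154 deep (x), 286 wide (y), 24 mm high, walls and floor 2 mm, 0.6 kg, 1.25 kg with the halva (3 to 12 N slide it). Origin at the centre of its underside, x to the case's back. It starts 55 to 80 mm out to the front, up to 0.04 rad askew, 5 mm play to each side pane. Fully home, its back wall touches the back panel: origin at x = +11 mm in the case's frame.
- tray_front (a point): Middle of the tray's front wall, outer face, 14 mm above the tray's underside (26 mm above the worktop). Fully home it is at x = -66 mm in the case's frame. The front wall reaches from 12 to 36 mm above the worktop.
- tray_left (a point): On the outer face of the tray's front wall 140 mm to the left (+y) of its middle, 14 mm above the underside.
- tray_right (a point): On the outer face of the tray's front wall 140 mm to the right (-y) of its middle, 14 mm above the underside.
- marbled_loaf: Dark chocolate-marbled halva loaf, 172 x 73 x 68 mm, 0.5 kg, standing loose on the tray near its back wall, long side along the tray's width. Origin on its underside, 14 mm off the middle of its length. Not to be touched.
- halva_piece: Pale halva block, 55 x 62 x 44 mm, 0.15 kg, standing loose on the tray at its right. Origin at the centre of its underside. Not to be touched.
- gift_box: Upright blue and white carton, 46 x 52 x 150 mm, loose beside the case, left or right. Origin at the centre of its underside. Bystander.
- tape_roll: Roll of brown tape lying flat, 93 mm across, 48 mm high, loose on the other side of the case. Origin at the centre of its underside. Bystander.
- nougat_bar: Wrapped pale nougat bar lying along y at the worktop's front edge, left, 48 x 243 x 31 mm, loose. Origin at the centre of its underside. Bystander.

How it is judged:
By the outcome, as a careful person would: the job done as asked, in the order asked, and still so for the second after the job is handed in, with the robot touching nothing.
It also fails if it takes over 64 s, if anything falls off the work surface, if the arm or the gripper's body presses on something with over 40 N, if the wrist force passes 120 N, or if a joint passes its speed limit or range.

## Robot

A 6-joint arm with a two-finger parallel gripper is mounted at the origin on a cart in front of the work surface, level with it; the furniture and walls round the work are solid. World frame = base frame: x ahead of the robot, y to its left, z up, the work surface at z = 0. Lengths are in m, angles in rad, forces in N, time in s.
With the tool pointing down it reaches from about 0.25 to 0.725 m from the base axis. Payload 9.7 kg.
Tool frame: the origin (TCP) lies midway between the tips of the shut fingers; the grasp point (between the pads) lies 19 mm behind it; z points along the fingers, y is the line along which they close (so a half turn about z gives the same grasp; the last joint's range is limited). The gripper opens to 85 mm and grips with 20 to 120 N. Pads are 22 mm wide; open, the fingers measure 114 mm over their backs; the gripper's body (76 mm by 85 mm) begins 54 mm behind the grasp point. The pads swing forward as they close: fully open they stand 13 mm farther back than shut.
Start: joints at [-1.137, 0.087, 0.176, 1.66, 0, 1.571], TCP at [0.231, -0.499, 0.231] pointing down, gripper open.
Joint ranges: [-3.13, 3.13], [-0.85, 1.81], [-1.15, 1.24], [-2.2, 2.28], [-1.44, 1.52], [-3.14, 3.14]. Speed limits (rad/s): [2.22, 2.22, 2.57, 3.14, 3.14, 3.14].

## Interface

Orientations are given as a unit quaternion [w, x, y, z].
In Python, from plant import sense, snapshot, camera_params, hand_in gives the robot as it stands. The module is installed in compiled form; this text tells all that it offers.
- The arm moves only by the shell command python3 -m crank 'ROWS' [FORCE]. ROWS is text: rows parted by semicolons, each of 7 numbers parted by spaces: the shift along the tool's x, y, z in mm, then the turn, a rotation vector about the tool's x, y, z in rad, then the finger opening in mm, from 0 to 85.4. In form: tx ty tz ax ay az fingers; .... A call has 1 to 5 rows; each row is the pose to reach, as a shift and turn from the pose commanded when the call began, along the tool's axes at that moment; what a row does not reach only later rows make up. A row lasts 1/10 s, in which the tool goes at most 50 mm and 8.59 degrees, less where a joint would pass 70% of its speed; a pose out of reach is approached as far as the arm can. A call with a gripper value outside its range is refused whole. The fingers move at their own pace and stop on an object; FORCE is the grip in N (left out, the last holds). Time passes only in rows, so rows that repeat a pose let the fingers close. It gives the time, the measured TCP pose, the force, the opening and the grip force at its end, in the units of the state.
- sense(): the state, without advancing time (a new reading comes with each control period).
- snapshot(name): name is "side" or "top" or "wrist"; returns (picture, depth): 480x640x3 uint8, blue, green, red; 480x640 float32, m along the optical axis (not along the pixel's ray), 0 where there is no reading.
- camera_params(name): a dict with "fx", "fy", "cx", "cy" (pixels), "eye" and "orientation" of the camera in the world. Camera axes: x right, y down, z forward; pixel columns grow to the right and rows downward; lengths in m; the calibration is good to about 2 mm. A picture is of the moment at which its call begins: read the wrist's pose just before it. camera_params takes no time and is no camera call; for the wrist camera it gives the pose at the moment of the call.
- hand_in(): hands the job in; it is judged then, once.
The state is a dict: "time_s": time; "q": joint angles; "dq": joint speeds; "joint_torque": joint torques, N m; "ee_pos": TCP position; "ee_rot": TCP orientation; "ft_force": force on the tool from outside, world axes, zero at the start; "torque": the same for the moment, N m; "opening": finger opening in m; "grasp_force": force on a finger pad.
Only numpy, scipy, OpenCV 4.12 (cv2) and the standard library are available. Lean on these libraries where they do the work, as an engineer would, in place of code of your own. Each camera call takes 0.05 s, during which the arm holds its last target. There are 200 camera calls.

## Working session

There is one attempt and no reset: what is moved stays moved. The work goes in short steps, Python scripts to look and compute and a shell command to move; the robot and the scene stay as the last step left them, time stands still between calls to the robot, and variables do not carry over. Pictures are saved under pics/ and viewed, at most 10 in all, crops included, and the job is handed in when it is done.

```bash
mkdir -p pics
cat > h.py <<'E'
import numpy as np, cv2
from scipy.spatial.transform import Rotation as R
from plant import *
def rot(q): return R.from_quat([q[1],q[2],q[3],q[0]])
def pt(cp,u,v,d):
    return rot(cp["orientation"]).apply([(u-cp["cx"])/cp["fx"]*d,(v-cp["cy"])/cp["fy"]*d,d])+np.array(cp["eye"])
def proj(cp,p):
    c=rot(cp["orientation"]).inv().apply(np.array(p)-np.array(cp["eye"]))
    return cp["fx"]*c[0]/c[2]+cp["cx"],cp["fy"]*c[1]/c[2]+cp["cy"]
def grab(n,f):
    cp=camera_params(n); im,d=snapshot(n); cv2.imwrite("pics/"+f+".png",im); np.save("pics/"+f+".npy",d); return cp,im,d
E
python3 - <<'E'
from h import *
s=sense(); print(s["ee_pos"],s["ee_rot"],s["time_s"],s["ft_force"])
for n in("top","side"):
    cp,im,d=grab(n,n+"0"); print(n,cp)
E
```

```text
[ 0.2310732  -0.49885088  0.23057224] [-6.57521119e-04  9.76571872e-01  2.15190439e-01 -1.47604673e-04] 0.0 [ 0.2555231   0.04690743 -0.77151157]
top {'fx': 524.256545538306, 'fy': 524.256545538306, 'cx': 327.6031652931889, 'cy': 243.99623331168718, 'eye': array([0.30333964, 0.09670654, 1.31348877]), 'orientation': array([-0.04850225,  0.71260377, -0.69710727,  0.06232866])}
side {'fx': 486.2298625206857, 'fy': 486.2298625206857, 'cx': 317.97695788769187, 'cy': 250.85710744621196, 'eye': array([ 0.50958636, -0.74870148,  0.81833662]), 'orientation': array([-0.42178052,  0.90657536,  0.01289648, -0.00748276])}
```

View pics/top0.png

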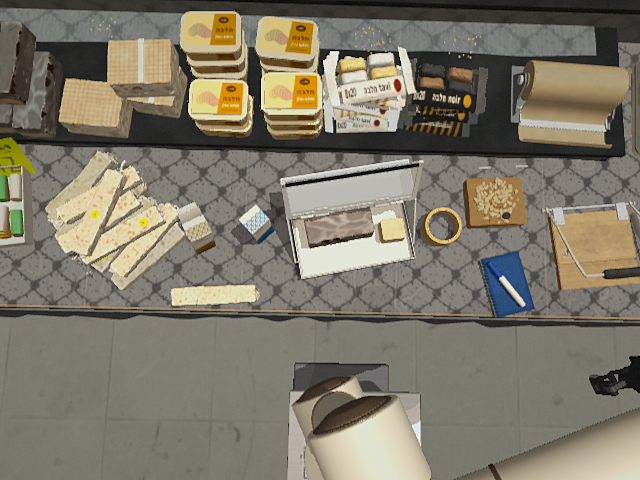

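View pics/side0.png

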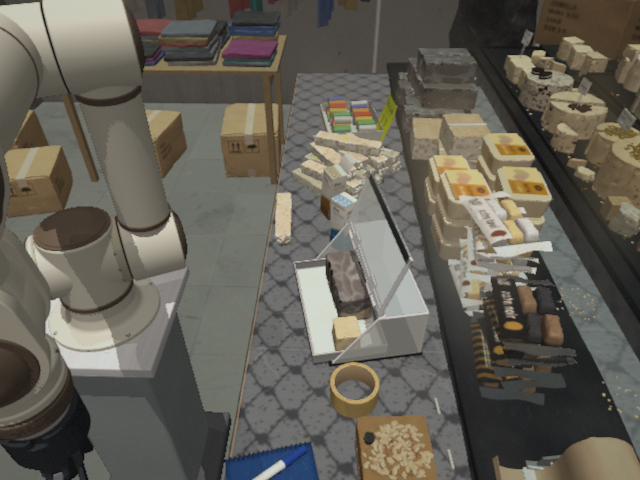

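The top view shows the case around (350,215), with the tray front edge from (303,277) to (414,258). The flap stands at the roof, its strip at about (290,187)-(418,163). Next I'll view an enlarged crop.

Run:
```python
import cv2
a=cv2.imread("pics/top0.png")[150:285,265:445]; cv2.imwrite("pics/c1.png",cv2.resize(a,None,fx=4.4,fy=4.4,interpolation=cv2.INTER_CUBIC))
a=cv2.imread("pics/side0.png")[170:370,285:440]; cv2.imwrite("pics/c2.png",cv2.resize(a,None,fx=3,fy=3,interpolation=cv2.INTER_CUBIC))
```

```text
(no output)
```

View pics/c1.png

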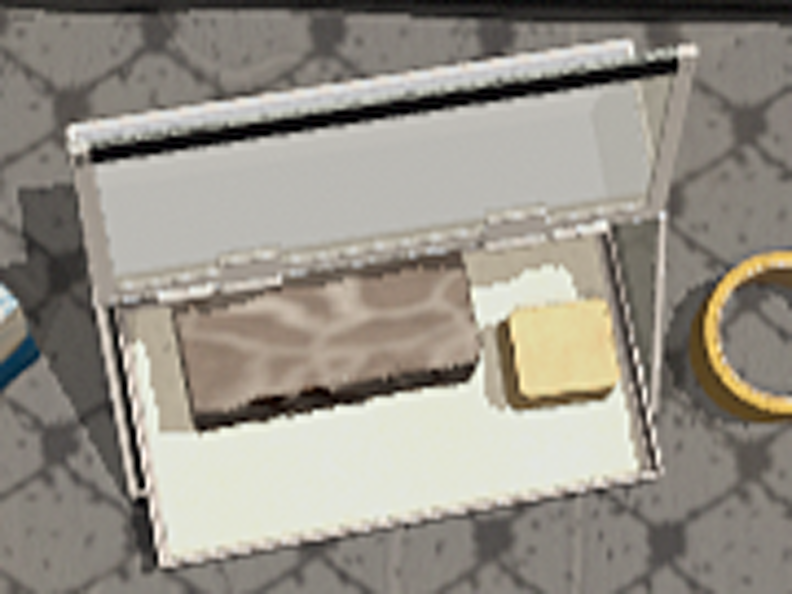

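View pics/c2.png

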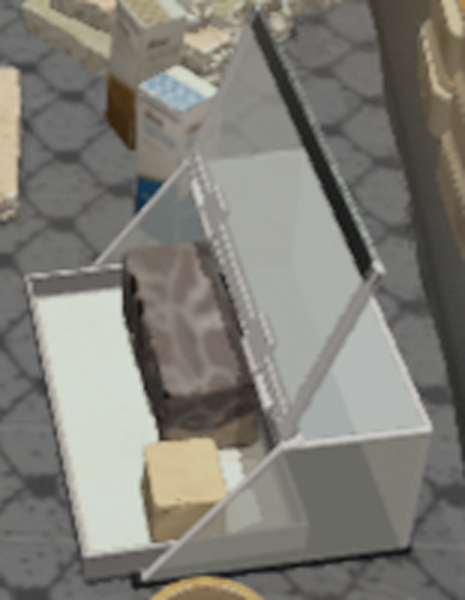

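The crops give these pixels.
- Top crop: tray front corners (160,567) and (660,475), hinge ends (105,303) and (662,214), back-top corners (70,130) and (632,43), flap strip ends (80,150) and (690,50).
- Side crop: tray front corners (28,280) and (85,553), hinge ends (195,158) and (298,437), back right top (430,430), flap free edge (255,12) and (378,270).

Run:
```python
from h import *
def onz(cp,u,v,z):
    e=np.array(cp["eye"]); r=pt(cp,u,v,1)-e; return e+r*(z-e[2])/r[2]
T=camera_params("top");S=camera_params("side")
t=lambda x,y:(265+x/4.4,150+y/4.4); s=lambda x,y:(285+x/3,170+y/3)
for n,a,b,z in[("trayL",(160,567),(28,280),.036),("trayR",(660,475),(85,553),.036),("hingeL",(105,303),(195,158),.131),("hingeR",(662,214),(298,437),.131),("backL",(70,130),None,.131),("backR",(632,43),(430,430),.131)]:
    print(n,onz(T,*t(*a),z).round(4), b and onz(S,*s(*b),z).round(4))
def tri(a,b):
    A=[];B=[]
    for cp,p in((T,t(*a)),(S,s(*b))):
        e=np.array(cp["eye"]); r=pt(cp,*p,1)-e; r/=np.linalg.norm(r); P=np.eye(3)-np.outer(r,r); A.append(P);B.append(P@e)
    return np.linalg.lstsq(np.vstack(A),np.hstack(B),rcond=None)[0].round(4)
print("flapL",tri((80,150),(255,12)),"flapR",tri((690,50),(378,270)))
```

```text
trayL [0.4181 0.136  0.036 ] [0.424  0.1315 0.036 ]
trayR [ 0.476  -0.1425  0.036 ] [ 0.4801 -0.1405  0.036 ]
hingeL [0.547  0.1656 0.131 ] [0.5559 0.1723 0.131 ]
hingeR [ 0.6022 -0.1266  0.131 ] [ 0.6148 -0.12    0.131 ]
backL [0.6398 0.1871 0.131 ] None
backR [ 0.6957 -0.111   0.131 ] [ 0.6989 -0.1117  0.131 ]
flapL [0.5933 0.172  0.2638] flapR [ 0.6486 -0.1147  0.267 ]
```

```bash
cat >> h.py <<'E'
O=np.array([.576,.021,0]); YAW=.187
C=R.from_euler('z',YAW)
def goal(p,t):
    """shift (mm, tool axes) and turn to TCP at p (case frame), tool tilted t about its y"""
    s=sense(); r0=rot(s["ee_rot"]); r1=C*R.from_euler('x',np.pi)*R.from_euler('y',t)
    d=r0.inv().apply(C.apply(p)+O-np.array(s["ee_pos"]))*1e3
    return d.round(1),(r0.inv()*r1).as_rotvec().round(3)
def where():
    s=sense(); r=C.inv()*rot(s["ee_rot"])
    print("t %.2f"%s["time_s"],"case pos",(C.inv().apply(np.array(s["ee_pos"])-O)*1e3).round(1),"z",r.apply([0,0,1]).round(3),"F",C.inv().apply(s["ft_force"]).round(1),"op",round(s["opening"],4))
E
python3 -c "
from h import *
where();print(goal([-.18,0,.12],.3))"
```

```text
t 0.10 case pos [-435.5 -446.7  230.7] z [-0.     0.001 -1.   ] F [-0.5 -0.7  0. ] op 0.0856
(array([ 356.9, -370.6,  111.1]), array([-0.038,  0.299,  0.245]))
```

```bash
python3 -m crank '48 -50 15 0 0 0.12 85;96 -100 30 -0.01 0.08 0.245 85;143 -148 45 -0.02 0.16 0.245 85;190 -197 60 -0.03 0.24 0.245 85;230 -240 72 -0.038 0.299 0.245 85' && python3 -c "
from h import *
where();print(goal([-.18,0,.12],.3))"
```

```text
time_s: 0.6
ee_pos: [0.3109, -0.2663, 0.1772]
ee_rot: [-0.014, 0.984, 0.092, 0.151]
ft_force: [-0.2, -0.0, 1.5]
opening: 0.085
grasp_force: 0.0
t 0.60 case pos [-313.9 -233.   177.2] z [ 0.299 -0.    -0.954] F [-0.2  0.   1.5] op 0.085
(array([ 110.5, -233.2,   94.6]), array([ 0.   , -0.004, -0.001]))
```

```bash
python3 -m crank '110 -233 95 0 0 0 85;110 -233 95 0 0 0 85;110 -233 95 0 0 0 85;110 -233 95 0 0 0 85;110 -233 95 0 0 0 85' >/dev/null && python3 -m crank '0 0 0 0 0 0 85;0 0 0 0 0 0 85' >/dev/null;  python3 - <<'E'
from h import *
where();print(goal([-.165,0,.010],.3))
cp,im,d=grab("wrist","w1")
E
```

```text
t 1.30 case pos [-193.5  -22.   124.8] z [ 0.295  0.001 -0.955] F [-0.2  0.1 -1. ] op 0.0847
(array([ -6.6, -21.9, 118.1]), array([-0.001,  0.   ,  0.005]))
```

View pics/w1.png

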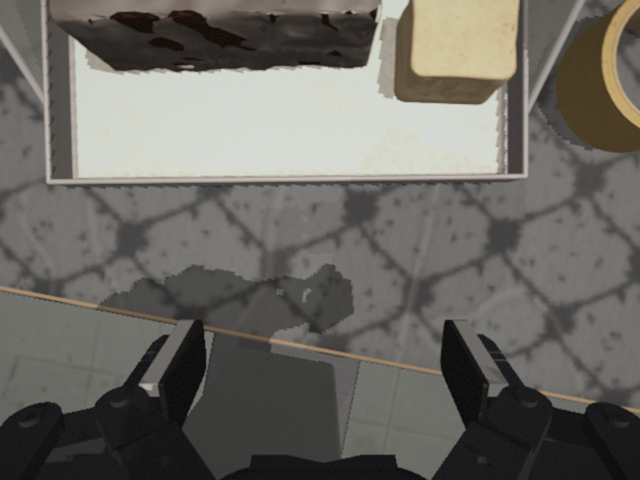

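The wrist view shows the tray's front top edge from (48,183) to (527,177), nearly square to the tool and well clear of the fingers. I'll go down to pushing height.

```bash
python3 -m crank '-6 -22 50 0 0 0 85;-6 -22 95 0 0 0 85;-6 -22 117 0 0 0 85;-6 -22 117 0 0 0 85;-6 -22 117 0 0 0 85' >/dev/null;  python3 - <<'E'
from h import *
where();print(goal([-.145,0,.010],.3),goal([-.073,0,.010],.3))
# tray corner estimate from first wrist image pose
E
```

```text
t 1.85 case pos [-165.    -3.6   12.5] z [ 0.296 -0.002 -0.955] F [ 0.5 -0.3  0.2] op 0.0852
(array([18.4, -3.6,  8.3]), array([ 0.002, -0.   , -0.003])) (array([87.1, -3.9, 29.6]), array([ 0.002, -0.   , -0.003]))
```

```bash
python3 -m crank '6 -4 4 0 0 0 85;11 -4 6 0 0 0 85;15 -4 7 0 0 0 85;20 -4 8.5 0 0 0 85;24 -4 10 0 0 0 85' |grep force; python3 -m crank '4 0 1.2 0 0 0 85;8 0 2.5 0 0 0 85;12 0 3.7 0 0 0 85;16 0 5 0 0 0 85;20 0 6.2 0 0 0 85'|grep force; python3 -c "
from h import *
where();print(goal([-.073,0,.010],.3))"
```

```text
ft_force: [-0.8, 0.6, -0.5]
grasp_force: 0.0
ft_force: [-9.8, -1.4, 6.5]
grasp_force: 5.3
t 2.85 case pos [-118.9    2.3    8.7] z [ 0.293 -0.001 -0.956] F [-9.9  0.5  6.5] op 0.0849
(array([44.2,  2.2, 12.2]), array([ 0.001,  0.002, -0.   ]))
```

```bash
python3 -m crank '4 0 1.1 0 0 0 85;8 0 2.2 0 0 0 85;12 0 3.3 0 0 0 85;16 0 4.4 0 0 0 85;20 0 5.5 0 0 0 85'|grep ft_f; python3 -m crank '4 0 1.2 0 0 0 85;8 0 2.4 0 0 0 85;12 0 3.6 0 0 0 85;15 0 4.5 0 0 0 85;18 0 5.4 0 0 0 85'|grep ft_f
python3 - <<'E'
from h import *
where();print(goal([-.073,0,.010],.3))
grab("wrist","w2")
E
```

```text
ft_force: [-5.9, -1.9, 1.6]
ft_force: [-8.0, -1.9, 1.5]
t 3.85 case pos [-79.6   2.3   8.9] z [ 0.293 -0.001 -0.956] F [-8.2 -0.4  1.5] op 0.0854
(array([6.7, 2.3, 0.9]), array([ 0.001,  0.003, -0.   ]))
```

View pics/w2.png

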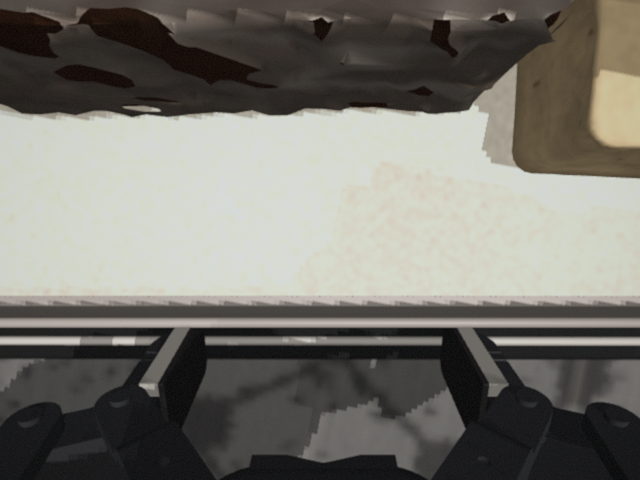

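The tray wall (row 322) lies flat against both fingertips, parallel to the base edge (row 340), and the halva stands upright. I'll push on slowly until the force rises.

```bash
python3 -m crank '2 0 0.5 0 0 0 85;4 0 1 0 0 0 85;6 0 1.6 0 0 0 85'|grep ft_f; python3 -m crank '1 0 0.3 0 0 0 85;2 0 0.6 0 0 0 85;3 0 0.9 0 0 0 85'|grep ft_f; python3 -m crank '1 0 0.3 0 0 0 85;2 0 0.6 0 0 0 85'|grep ft_f;python3 -c "
from h import *
where()"
```

```text
ft_force: [-6.0, -1.5, 0.3]
ft_force: [-6.1, -2.1, 0.7]
ft_force: [-7.1, -0.9, 0.3]
t 4.70 case pos [-68.4   2.3   9. ] z [ 0.292 -0.    -0.956] F [-7.1  0.4  0.3] op 0.0852
```

```bash
for i in 1; do python3 -m crank '1 0 0.3 0 0 0 85;2 0 0.6 0 0 0 85'|grep ft_f; python3 -m crank '1 0 0.3 0 0 0 85;2 0 0.6 0 0 0 85'|grep ft_f; python3 -m crank '1 0 0.3 0 0 0 85;2 0 0.6 0 0 0 85'|grep ft_f; done;python3 -c "
from h import *
where()"
```

```text
ft_force: [-11.7, -0.6, 2.6]
ft_force: [-29.5, -4.1, 17.5]
ft_force: [-48.4, -7.1, 31.3]
t 5.30 case pos [-65.9   2.5   8.5] z [ 0.285 -0.    -0.959] F [-48.9   2.   31.3] op 0.0853
```

```bash
python3 -m crank '-12 0 -3.6 0 0 0 85;-25 0 -8 0 0 0 85;-57 0 -18 0 0 0 85;-40 0 -65 0 0 0 85;-40 0 -112 0 0 0 85' >/dev/null; python3 -m crank '-10 0 -20 0 0 0 85;-10 0 -20 0 0 0 85' >/dev/null
python3 - <<'E'
from h import *
where()
cp,im,d=grab("wrist","w3"); print(cp)
E
```

```text
t 6.00 case pos [-146.9    1.9  125.1] z [ 0.301 -0.002 -0.954] F [ 1.1  0.  -0.7] op 0.0848
{'fx': 416.23132484217376, 'fy': 416.23132484217376, 'cx': 323.0706825600713, 'cy': 237.98901078296612, 'eye': array([0.46683595, 0.00269324, 0.28558187]), 'orientation': array([ 0.0096749 ,  0.77003053, -0.63789729, -0.00681315])}
```

View pics/w3.png

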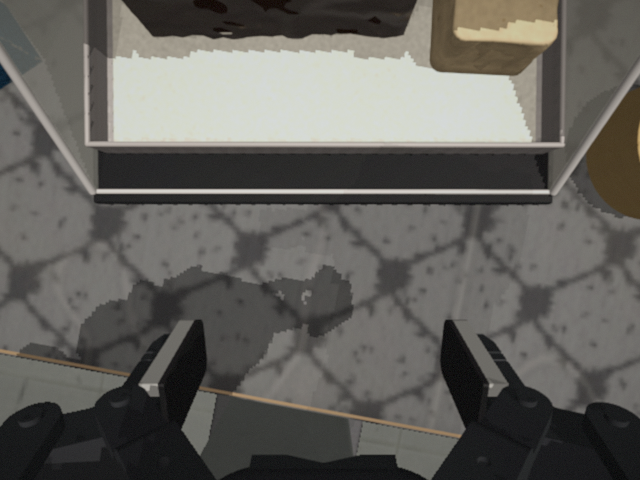

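The tray's front top edge runs (87,144) to (562,145) and the base's front edge (95,192) to (551,192), so the two are parallel. I'll compute the seating and refine the case pose.

Run:
```python
from h import *
cp=camera_params("wrist")
def onz(u,v,z):
    e=np.array(cp["eye"]); r=pt(cp,u,v,1)-e; return (C.inv().apply(e+r*(z-e[2])/r[2]-O)*1e3).round(1)
for p in[(87,143.5,.036),(562,144.5,.036),(95,192,.012),(551,192,.012)]: print(p,onz(*p))
where(); print(goal([-.10,-.0,.38],0))
```

```text
(87, 143.5, 0.036) [-60.9 141.5  36. ]
(562, 144.5, 0.036) [ -61.3 -139.4   36. ]
(95, 192, 0.012) [-87.4 150.2  12. ]
(551, 192, 0.012) [ -87.3 -146.4   12. ]
t 6.05 case pos [-146.8    2.   123.1] z [ 0.299 -0.002 -0.954] F [ 0.2 -1.  -0.4] op 0.0851
(array([ 121.5,    2.4, -231.2]), array([ 0.002, -0.303, -0.   ]))
```

```bash
sed -i 's/^O=.*/O=np.array([.581,.0233,0]); YAW=.187/' h.py
python3 - <<'E'
from h import *
cp=camera_params("top"); d=np.load("pics/top0.npy")
v,u=np.mgrid[60:200,260:450]; P=np.stack([(u-cp["cx"])/cp["fx"]*d[60:200,260:450],(v-cp["cy"])/cp["fy"]*d[60:200,260:450],d[60:200,260:450]],-1).reshape(-1,3)
P=P[P[:,2]>0]; W=C.inv().apply(rot(cp["orientation"]).apply(P)+cp["eye"]-O)
for a in np.arange(0,.3,.02):
    m=(W[:,0]>a)&(W[:,0]<a+.02)&(abs(W[:,1])<.07); print(round(a,2),m.sum(),W[m,2].max().round(3) if m.any() else None)
where(); print(goal([-.10,-.0,.36],0))
E
```

```text
0.0 668 0.217
0.02 1086 0.274
0.04 120 0.273
0.06 0 None
0.08 222 0.137
0.1 0 None
0.12 156 0.007
0.14 520 0.084
0.16 810 0.19
0.18 1405 0.293
0.2 1408 0.295
0.22 798 0.292
0.24 506 0.287
0.26 565 0.288
0.28 140 0.283
t 6.05 case pos [-152.2    0.6  123.1] z [ 0.299 -0.002 -0.954] F [ 0.2 -1.  -0.4] op 0.0851
(array([ 120.6,    1. , -210.5]), array([ 0.002, -0.303, -0.   ]))
```

```bash
python3 -m crank '25 0 -43 0 -0.1 0 40;50 0 -86 0 -0.2 0 0;75 0 -130 0 -0.303 0 0;100 0 -173 0 -0.303 0 0;120 1 -211 0 -0.303 0 0' >/dev/null; python3 -m crank '0 0 0 0 0 0 0;0 0 0 0 0 0 0'>/dev/null; python3 -c "
from h import *
where();print(goal([.08,0,.36],0))"
```

```text
t 6.75 case pos [-1.031e+02  3.000e-01  3.381e+02] z [-0.003 -0.001 -1.   ] F [-0.4 -0.5 -1.5] op -0.0004
(array([183. ,   0.3, -22.5]), array([0.001, 0.003, 0.   ]))
```

```bash
python3 -m crank '35 0 -23 0 0 0 0;80 0 -23 0 0 0 0;125 0 -23 0 0 0 0;170 0 -23 0 0 0 0;183 0 -23 0 0 0 0' >/dev/null; python3 -m crank '0 0 0 0 0 0 0;0 0 0 0 0 0 0;0 0 0 0 0 0 0'>/dev/null
python3 - <<'E'
from h import *
where();print(goal([.08,0,.24],0))
grab("side","s2")
a=cv2.imread("pics/s2.png")[60:380,260:520]; cv2.imwrite("pics/c3.png",cv2.resize(a,None,fx=1.8,fy=1.8))
E
```

```text
t 7.55 case pos [7.760e+01 3.000e-01 3.617e+02] z [-0.003 -0.001 -1.   ] F [ 0.1 -0.5  0.4] op -0.0001
(array([  2.8,   0.2, 121.6]), array([ 0.001,  0.003, -0.   ]))
```

View pics/c3.png

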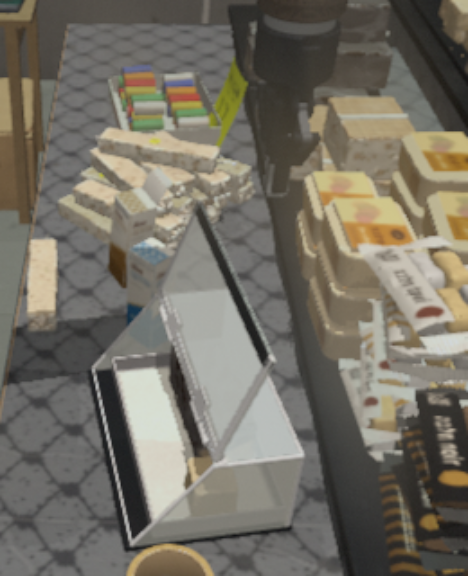

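The tray is seated in the case and the halva is upright. The shut fingers at (280,190) hang above and behind the flap's strip, which runs (200,210)-(270,360). I'll go down behind it and pull forward slowly.

```bash
python3 -m crank '2 0 30 0 0 0 0;2 0 60 0 0 0 0;2 0 85 0 0 0 0;2 0 105 0 0 0 0;2 0 122 0 0 0 0' |grep ft_f; python3 -m crank '-4 0 0 0 0 0 0;-8 0 0 0 0 0 0;-12 0 0 0 0 0 0;-16 0 0 0 0 0 0;-20 0 0 0 0 0 0' |grep ft_f; python3 -c "
from h import *
where()"
```

```text
ft_force: [-0.5, -0.2, 0.4]
ft_force: [-0.1, -0.6, -0.2]
t 8.60 case pos [5.990e+01 2.000e-01 2.407e+02] z [-0.001 -0.001 -1.   ] F [-0.2 -0.6 -0.2] op 0.0001
```

```bash
python3 -m crank '-5 0 -1 0 0 0 0;-10 0 -2 0 0 0 0;-15 0 -3 0 0 0 0;-20 0 -4 0 0 0 0;-26 0 -5 0 0 0 0' |grep ft_f; python3 -m crank '-5 0 -1 0 0 0 0;-10 0 -2 0 0 0 0;-15 0 -3 0 0 0 0;-20 0 -4 0 0 0 0;-26 0 -5 0 0 0 0' |grep ft_f; python3 -c "
from h import *
where()"
```

```text
ft_force: [1.9, 0.2, 2.5]
ft_force: [1.4, 0.5, -1.4]
t 9.60 case pos [7.600e+00 2.000e-01 2.496e+02] z [-0.003 -0.001 -1.   ] F [ 1.5  0.3 -1.4] op -0.0002
```

```bash
python3 -m crank '-6 0 0 0 0 0 0;-12 0 0 0 0 0 0;-18 0 0.5 0 0 0 0;-24 0 1 0 0 0 0;-30 0 2 0 0 0 0' |grep ft_f; python3 -m crank '-6 0 1.5 0 0 0 0;-12 0 3.5 0 0 0 0;-18 0 6 0 0 0 0;-24 0 9 0 0 0 0;-29 0 11.5 0 0 0 0' |grep ft_f; python3 -m crank '-6 0 3 0 0 0 0;-11 0 6.5 0 0 0 0;-16 0 10 0 0 0 0;-21 0 14 0 0 0 0;-26 0 18.5 0 0 0 0' |grep ft_f; python3 -c "
from h import *
where()"
```

```text
ft_force: [2.4, 0.5, 0.0]
ft_force: [0.6, 0.2, 2.3]
ft_force: [0.7, -0.6, 2.1]
t 11.10 case pos [-7.740e+01  2.000e-01  2.178e+02] z [-0.002 -0.001 -1.   ] F [ 0.6 -0.7  2.1] op 0.0001
```

```bash
python3 -m crank '-4 0 5 0 0 0 0;-8 0 9.5 0 0 0 0;-12 0 14 0 0 0 0;-16 0 19 0 0 0 0;-19 0 24 0 0 0 0' |grep ft_f; python3 -m crank '-3 0 6 0 0 0 0;-6 0 12 0 0 0 0;-8.5 0 17.5 0 0 0 0;-11 0 23 0 0 0 0;-12.5 0 28.5 0 0 0 0' |grep ft_f; python3 -m crank '-2 0 6 0 0 0 0;-4 0 12 0 0 0 0;-6 0 18 0 0 0 0;-7 0 24 0 0 0 0;-8 0 30 0 0 0 0' |grep ft_f; python3 -c "
from h import *
where()"
```

```text
ft_force: [-0.3, 0.1, 1.9]
ft_force: [0.0, 0.5, 0.8]
ft_force: [0.5, -0.5, 0.7]
t 12.60 case pos [-1.167e+02  1.000e-01  1.353e+02] z [-0.002 -0.001 -1.   ] F [ 0.4 -0.6  0.7] op -0.0004
```

```bash
python3 -m crank '-4 0 6 0 0 0 0;-8 0 12 0 0 0 0;-12 0 19 0 0 0 0;-14 0 25 0 0 0 0;-16 0 32 0 0 0 0' |grep ft_f; python3 -m crank '1 0 6 0 0 0 0;3 0 12 0 0 0 0;6 0 18 0 0 0 0;9 0 24 0 0 0 0;11.5 0 29 0 0 0 0' |grep ft_f
python3 - <<'E'
from h import *
where()
grab("side","s3")
a=cv2.imread("pics/s3.png")[100:380,260:520]; cv2.imwrite("pics/c4.png",cv2.resize(a,None,fx=2,fy=2))
E
```

```text
ft_force: [0.4, 0.2, 1.2]
ft_force: [-0.3, 0.2, 1.2]
t 13.60 case pos [-1.211e+02  1.000e-01  7.400e+01] z [-0.003 -0.001 -1.   ] F [-0.3  0.2  1.2] op -0.0002
```

View pics/c4.png

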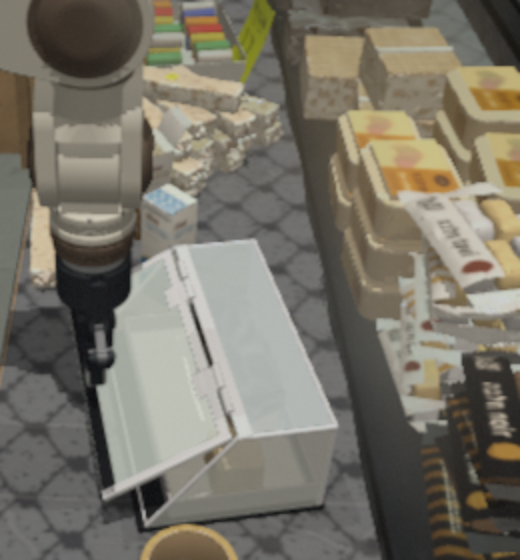

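The fingertip at (100,375) rides on the flap near its free edge, and the flap is about 25° above shut. I'll finish slowly.

```bash
python3 -m crank '3.5 0 5 0 0 0 0;7 0 10 0 0 0 0;11 0 15 0 0 0 0;14.5 0 19.5 0 0 0 0;18 0 23.5 0 0 0 0' |grep ft_f; python3 -m crank '2 0 2.2 0 0 0 0;4 0 4.4 0 0 0 0;6 0 6.5 0 0 0 0;8 0 8.5 0 0 0 0' |grep ft_f; python3 -m crank '0.8 0 1 0 0 0 0;1.6 0 2 0 0 0 0'|grep ft_f; python3 -c "
from h import *
where()"
```

```text
ft_force: [-2.2, -1.1, 0.7]
ft_force: [-0.2, -0.3, -0.1]
ft_force: [0.0, -0.3, 1.8]
t 14.75 case pos [-93.4   0.   40.9] z [-0.002 -0.001 -1.   ] F [-0.  -0.3  1.8] op 0.0002
```

```bash
python3 -m crank '0.8 0 0.6 0 0 0 0;1.6 0 1.2 0 0 0 0;2.4 0 1.8 0 0 0 0'|grep ft_f; python3 -m crank '0.8 0 0.6 0 0 0 0;1.6 0 1.2 0 0 0 0;2.4 0 1.8 0 0 0 0'|grep ft_f; python3 -m crank '0.8 0 0.6 0 0 0 0;1.6 0 1.2 0 0 0 0'|grep ft_f; python3 -c "
from h import *
where()"
```

```text
ft_force: [-0.7, 0.4, 1.5]
ft_force: [-0.7, -0.3, 1.5]
ft_force: [-6.7, -0.6, 10.6]
t 15.55 case pos [-87.7   0.   36. ] z [-0.003 -0.001 -1.   ] F [-6.7  0.6 10.6] op 0.0003
```

```bash
python3 -m crank '0.8 0 0.6 0 0 0 0;0.8 0 0.6 0 0 0 0;0.8 0 0.6 0 0 0 0'|grep ft_f; python3 -c "
from h import *
where()"; python3 -m crank '-8 0 -6 0 0 0 0;-25 0 -19 0 0 0 0;-60 0 -40 0 0 0 0;-100 0 -65 0 0 0 0;-135 0 -95 0 0 0 0' >/dev/null; python3 -m crank '0 60 -40 0 0 0 0;0 105 -60 0 0 0 0;0 150 -60 0 0 0 0;0 200 -60 0 0 0 0;0 200 -60 0 0 0 0' |grep ft_f
python3 - <<'E'
from h import *
where()
grab("side","s4")
grab("top","t4")
a=cv2.imread("pics/s4.png")[180:370,280:440]; b=cv2.imread("pics/t4.png")[150:285,265:445]
a=cv2.resize(a,(400,475)); b=cv2.resize(b,(400,300)); a=np.hstack([a,np.vstack([b,np.zeros((175,400,3),np.uint8)])]); cv2.imwrite("pics/c5.png",a)
E
```

```text
ft_force: [-9.9, -0.8, 11.9]
t 15.85 case pos [-87.6  -0.   36. ] z [-0.004 -0.001 -1.   ] F [-9.9  1.  11.9] op -0.0002
ft_force: [-1.3, 0.4, 0.4]
t 16.85 case pos [-221.8 -203.4  190.8] z [-0.002 -0.002 -1.   ] F [-1.2  0.7  0.4] op -0.0
```

View pics/c5.png

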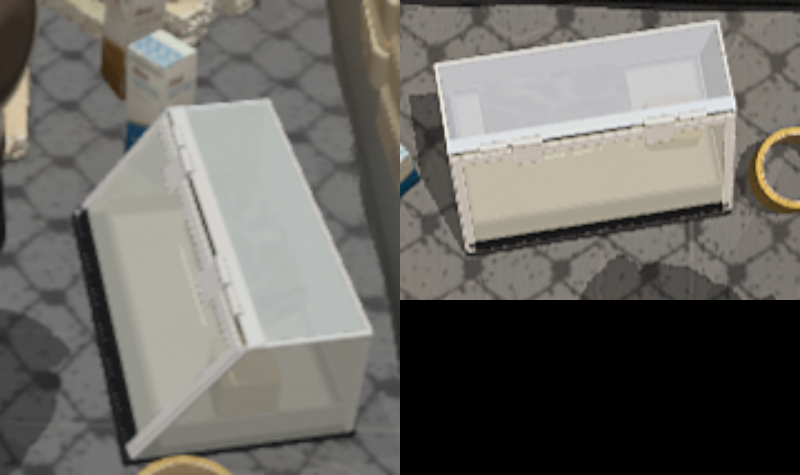

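The flap is down flush on the side frames: its strip lies along the base front at (85,215)-(130,450). The case is closed and the arm is clear.

```bash
python3 -c "
from plant import *
print(hand_in())"
```

```text
the job is handed in; nothing more can be done
None
```

I pushed the tray fully home and square against the back, swung the flap slowly down until it was shut, backed the arm clear and handed the job in at about 17 s; the hand-in returned no verdict.

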